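Lay out the roller's parts for refitting

TASK

Lay out the belt roller's parts on the dark steel plate for refitting: the yellow pulley flat in the middle of the red disc, the brass bush standing in the middle of the blue disc, the green spacer flat in the middle of the white disc behind them, and the nut flat on top of the pulley, centred over its bore. Draw the axle pin straight up out of its grey housing and stand it, head up, on the bare plate exactly midway between the pulley's and the bush's discs; never tip it over on the way.

Things in the scene. Friction and masses are not known exactly. Their poses are not given: they have to be found in the camera images.
- plate: Bare dark steel layout plate lying on the bench, fixed, 180 (x) by 320 (y) by 4 mm thick. Origin: centre of its underside, at bench level (top face 4 mm above). Its long side lies along its y axis; its +x axis points away from the robot to within 0.2 rad.
- red_disc: Red rubber disc stuck on the plate, 84 mm across, 3 mm thick; at one end (left or right) of the row on the plate's near half, 40 mm nearer the robot than the plate's centre and 100 mm to one side of it. Origin: centre of its underside, 4 mm above the bench; top face 7 mm above the bench.
- blue_disc: Blue rubber disc, same size and height as the red one, at the other end of the same row: the red and blue centres are 200 mm apart along the plate's y axis, with bare plate between. Origin: centre of its underside.
- white_disc: White rubber disc, same size and height, on the plate's far half, behind the row (85 mm farther along the plate's x axis, sideways place varies by 50 mm either way). Origin: centre of its underside.
- housing: Grey bearing housing bolted to the bench, fixed: round foot 72 mm across and 8 mm thick, on it a square block 46 by 46 mm, top face 55 mm above the bench. A round upright bore in its middle, 25 mm across, open at the top, its floor 10 mm above the bench (45 mm deep). Origin: centre of its underside, on the bore's axis.
- pin: Axle pin, bright steel shaft 24 mm across and 58 mm long under a dark round head 28 mm across and 22 mm tall (80 mm overall, 0.18 to 0.33 kg). It starts standing upright in the housing's bore, 1 mm clearance in all, foot on the bore's floor, 45 mm sunk, head uppermost; it must rise 45 mm to come free. It stands by itself on its flat foot. Origin: centre of its foot; z axis along the shaft to the head.
- pulley: Yellow grooved belt pulley lying flat, 60 mm across, 24 mm tall, flat top with a black bore spot, groove round the middle of its rim (rims 5 mm tall at top and bottom), 0.18 to 0.35 kg. Origin: centre of its underside; z axis up, yaw drawn at random
- bush: Plain brass bush (short thick tube) standing on end, 40 mm outside, 25 mm bore, 34 mm tall, 0.15 kg. Origin: centre of its underside; z axis up, yaw drawn at random
- spacer: Green plastic spacer ring lying flat, 44 mm outside, 26 mm bore, 18 mm tall, 0.06 kg. Origin: centre of its underside; z axis up, yaw drawn at random
- nut: Steel hexagon nut lying flat, 36 mm across flats, 20 mm tall, black bore spot on top, 0.1 kg. Flats face its own +x and -x axes and every 60 degrees from them. Origin: centre of its underside; z axis up, yaw drawn at random
Not all that is in view belongs to the job. Leave any brown look-alike of the nut alone.

How it is judged (in metres and radians):
At the end, for the whole second after the job is handed in: Pulley on red, bush on blue, spacer on white disc, each within 12 mm of its centre; nut on the pulley within 10 mm of its centre; pin standing head up on the plate within 15 mm, along and across, of midway between red and blue discs; all upright within 0.1 rad, at rest (horizontal distance between pulley and red_disc below 0.012 m and z of pulley in the frame of red_disc between 0 and 0.007 m and horizontal distance between bush and blue_disc below 0.012 m and z of bush in the frame of blue_disc between 0 and 0.007 m and horizontal distance between spacer and white_disc below 0.012 m and z of spacer in the frame of white_disc between 0 and 0.007 m and horizontal distance between nut and pulley below 0.01 m and z of nut in the frame of pulley between 0.021 and 0.028 m and x of pin in the frame of plate between -0.055 and -0.025 m and y of pin in the frame of plate between -0.015 and 0.015 m and z of pin in the frame of plate between 0.001 and 0.008 m and angle between each of pulley, bush, spacer, nut, pin's own z axis and vertical below 0.1 rad and linear speed of each of pulley, bush, spacer, nut, pin below 0.02 m/s and angular speed of each of pulley, bush, spacer, nut, pin below 0.2 rad/s); the robot touches nothing.
It fails at once if the axle pin is tipped over (more than 0.6 rad from upright) (angle between pin's own z axis and vertical above 0.6 rad).
It also fails if it takes over 122 s, if anything falls off the work surface, if the arm or the gripper's body presses on something with over 40 N, if the wrist force passes 120 N, or if a joint passes its speed limit or range.

ROBOT

A 6-joint arm with a two-finger parallel gripper is mounted at the origin on the work surface. World frame = base frame: x ahead of the robot, y to its left, z up, the work surface at z = 0. Lengths are in m, angles in degrees, forces in N, time in s.
With the tool pointing down it reaches from about 0.425 to 1.125 m from the base axis. Payload 14.9 kg.
Tool frame: the origin (TCP) lies midway between the tips of the shut fingers; the grasp point (between the pads) lies 19 mm behind it; z points along the fingers, y is the line along which they close (so a half turn about z gives the same grasp; the last joint's range is limited). The gripper opens to 91 mm and grips with 3 to 60 N. Pads are 32 mm wide; open, the fingers measure 118 mm over their backs; the gripper's body (76 mm by 178 mm) begins 60 mm behind the grasp point.
Start: joints at [66.561, 21.709, 99.362, -0, 58.929, -1.908], TCP at [0.257, 0.651, 0.214] pointing down, gripper open.
Joint ranges: [-158.91, 158.91], [-42.39, 125.64], [0.06, 152.35], [-60.88, 240.88], [17.5, 164.5], [-176.32, 176.32]. Speed limits (degrees/s): [108.29, 108.29, 136.94, 180, 180, 180].

INTERFACE

Orientations are given as a 3x3 rotation matrix whose columns are the frame's x, y, z axes.
In Python, from rig import arm gives the robot as it stands.
- The arm moves only by the shell command python3 -m inch 'ROWS' [OPENING] [FORCE]. ROWS is a JSON object of lists of equal length, an entry for each row: "linear": the shift along the world's x, y, z in mm, a list of three; "yaw": the turn about the world's z in degrees. A call has 1 to 20 rows; each row shifts and turns the commanded pose from where the row before left it; what a row does not reach is not made up. A row lasts 1/8 s, in which the tool goes at most 62.5 mm and 10.7 degrees, less where a joint would pass 70% of its speed; a pose out of reach is approached as far as the arm can. A call is refused whole if a number of a shift passes 62.5 or a number of a turn 10.7, either way. A call with a gripper value outside its range is refused whole. OPENING is the closure, from -1 (fully open) to 1 (shut), set as the call begins (- or left out, the last holds). The fingers move at their own pace and stop on an object; FORCE is the grip in N (left out, the last holds). Time passes only in rows, so rows that do not move let the fingers close. It gives the time, the measured TCP pose, the force, the opening and the grip force at its end, in the units of the state.
- arm.get_state(): the state, without advancing time (a new reading comes with each control period).
- arm.capture(name): name is "scene" or "top" or "wrist"; returns a dict with "img" (400x640x3 uint8, red, green, blue), "depth" (400x640 float32, m along the optical axis (not along the pixel's ray), 0 where there is no reading), "camera_matrix" (3x3 intrinsics, pixels), "eye" and "orientation" of the camera in the world; the wrist camera has in their place "T_tool_cam" (4x4, takes a point from camera to tool coordinates, whose origin is the TCP and whose axes are the flange's). Camera axes: x right, y up, looking along -z (the intrinsics and any distortion apply to the point x, -y, -z); pixel columns grow to the right and rows downward; lengths in m; the calibration is good to about 2 mm. A picture is of the moment at which its call begins: read the wrist's pose just before it.
- arm.job_done(): hands the job in; it is judged then, once.
The state is a dict: "time": time; "qpos": joint angles; "joint_vel": joint speeds; "tau": joint torques, N m; "eef_pos": TCP position; "tool_rot": TCP orientation; "contact_force": force on the tool from outside, world axes, zero at the start; "ft_torque": the same for the moment, N m; "opening": opening from 0.0 (shut) to 1.0 (fully open); "grip_force": force on a finger pad.
Only numpy, scipy, OpenCV 4.12 (cv2) and the standard library are available. Lean on these libraries where they do the work, as an engineer would, in place of code of your own. Each camera call takes 0.05 s, during which the arm holds its last target. There are 200 camera calls.

## Working session

There is one attempt and no reset: what is moved stays moved. The work goes in short steps, Python scripts to look and compute and a shell command to move; the robot and the scene stay as the last step left them, time stands still between calls to the robot, and variables do not carry over. Pictures are saved under pics/ and viewed, at most 14 in all, crops included, and the job is handed in when it is done.

```bash
ls; mkdir -p pics
python3 - <<'E'
from rig import arm
import cv2,numpy as np
s=arm.get_state();print(s['time'],s['eef_pos'],s['tool_rot'],s['opening'])
for n in('top','scene'):
    c=arm.capture(n);cv2.imwrite(f'pics/{n}0.png',c['img'][:,:,::-1]);print(n,c['camera_matrix'],c['eye'],c['orientation'],c.keys())
    np.savez(f'{n}0.npz',**{k:v for k,v in c.items()})
E
```

```text
pics
0.0 [0.25675322 0.65077885 0.21325535] [[-9.30235314e-01  3.66963302e-01 -4.42595060e-04]
 [ 3.66963568e-01  9.30234732e-01 -1.04051115e-03]
 [ 2.98878886e-05 -1.13033648e-03 -9.99999361e-01]] 0.9990869223670276
top [[373.39363725   0.         325.61414978]
 [  0.         373.39363725 201.22320395]
 [  0.           0.           1.        ]] [ 0.38670375 -0.00182506  0.81588456] [[ 0.02417252  0.98073576 -0.19383773]
 [-0.99959993  0.02655951  0.00972468]
 [ 0.01468557  0.19352511  0.98098541]] dict_keys(['img', 'depth', 'camera_matrix', 'eye', 'orientation'])
scene [[421.82817547   0.         321.33936497]
 [  0.         421.82817547 198.0254673 ]
 [  0.           0.           1.        ]] [ 1.11596254 -0.37852005  0.90531123] [[ 0.55959348 -0.637135    0.53001332]
 [ 0.82865551  0.44064403 -0.34519978]
 [-0.01360834  0.63237001  0.77454696]] dict_keys(['img', 'depth', 'camera_matrix', 'eye', 'orientation'])
```

View pics/top0.png

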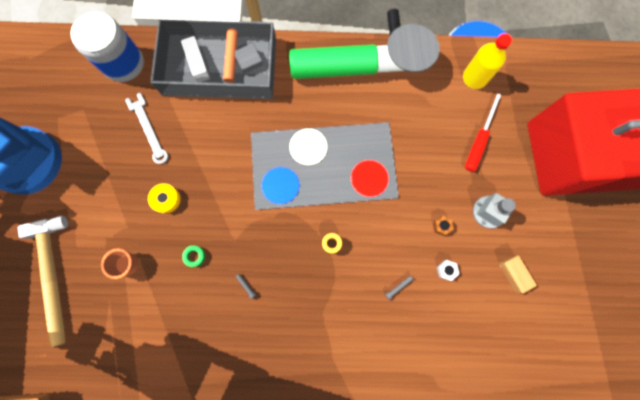

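View pics/scene0.png

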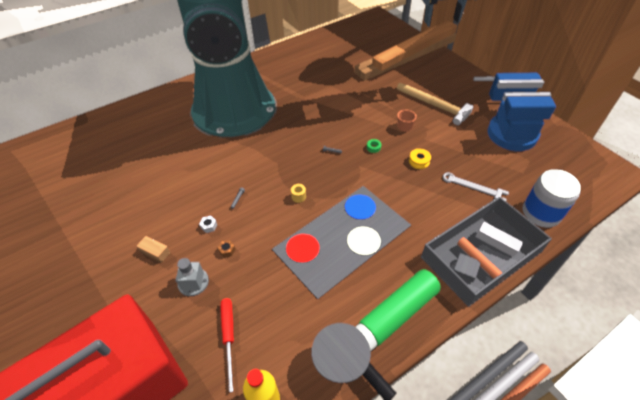

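Top view shows the plate (324,165), blue disc (281,185), red (370,178), white (308,147), pulley (164,199), spacer (193,257), bush (332,243), nut (449,270), brown decoy (444,226) and pin in housing (494,210). The scene view agrees.

```bash
cat > h.py <<'E'
import numpy as np,cv2
from rig import arm
def pose(c,s=None):
    if 'eye' in c: return np.array(c['orientation']),np.array(c['eye'])
    R=np.array(s['tool_rot']);T=np.array(c['T_tool_cam']);return R@T[:3,:3],R@T[:3,3]+np.array(s['eef_pos'])
def rays(c,s,uv):
    R,e=pose(c,s);K=c['camera_matrix'];uv=np.atleast_2d(uv).astype(float)
    d=np.c_[(uv[:,0]-K[0,2])/K[0,0],-(uv[:,1]-K[1,2])/K[1,1],-np.ones(len(uv))]
    return e,d@R.T
def plane(c,s,uv,z):
    e,d=rays(c,s,uv);return e+d*((z-e[2])/d[:,2])[:,None]
def cloud(c,s=None):
    v,u=np.mgrid[:400,:640];e,d=rays(c,s,np.c_[u.ravel(),v.ravel()])
    return (e+d*c['depth'].reshape(-1,1)).reshape(400,640,3)
def near(P,ok,cxy,r,zlo,zhi):
    """points of mask ok within r of cxy, z in a band: min-enclosing circle, centroid, median z"""
    m=ok&(np.hypot(P[...,0]-cxy[0],P[...,1]-cxy[1])<r)&(P[...,2]>zlo)&(P[...,2]<zhi)
    q=P[m]
    if len(q)<5: return None
    (x,y),R=cv2.minEnclosingCircle((q[:,:2]*1000).astype(np.float32))
    return len(q),'circ',np.round([x,y,R],1),'cen',np.round(q[:,:2].mean(0)*1000,1),'z',np.round(np.median(q[:,2])*1000,1)
E
python3 - <<'E'
from h import *
for n in('top','scene'):
    c=dict(np.load(n+'0.npz'));P=cloud(c);h=cv2.cvtColor(c['img'],cv2.COLOR_RGB2HSV);ok=c['depth']>0
    H,S,V=[h[...,i].astype(int) for i in range(3)]
    if n=='top':
        g={}
        for k,(u,v,z) in dict(red=(370,178,.007),blue=(281,185,.007),white=(308,147,.007),pulley=(164,199,.024),spacer=(193,257,.018),bush=(332,243,.034),nut=(449,270,.02),pin=(506,206,.09)).items(): g[k]=(plane(c,None,(u,v),z)[0],z)
    M=dict(red=((H<6)|(H>174))&(S>180),blue=(H>100)&(H<118)&(S>150),white=(S<40)&(V>150),pulley=(H>22)&(H<32)&(S>180),bush=(H>18)&(H<32)&(S>100),spacer=(H>45)&(H<80)&(S>120),nut=S<60,pin=S<80)
    print(n)
    for k,(p,z) in g.items(): print(k,np.round(p*1000),near(P,ok&M[k],p,.05,z-.006,z+.006))
    print([near(P,ok,g['pin'][0],.06,a,a+.01) for a in(.05,.08,.085)])
E
```

```text
top
red [ 602. -108.    7.] (959, 'circ', array([ 602.5, -106.5,   40.2]), 'cen', array([ 602.3, -106.6]), 'z', np.float64(7.3))
blue [581.  90.   7.] (1039, 'circ', array([581.1,  91.4,  41.4]), 'cen', array([580.4,  91.8]), 'z', np.float64(7.6))
white [671.  33.   7.] (1405, 'circ', array([670.9,  33. ,  49.9]), 'cen', array([669.1,  33.1]), 'z', np.float64(6.7))
pulley [539. 338.  24.] (538, 'circ', array([541.7, 342.3,  30.6]), 'cen', array([540.8, 341.5]), 'z', np.float64(24.6))
spacer [417. 266.  18.] (214, 'circ', array([419.3, 267.3,  21.6]), 'cen', array([419. , 265.9]), 'z', np.float64(18.2))
bush [453. -25.  34.] (171, 'circ', array([453. , -24.3,  19.8]), 'cen', array([452.8, -24.1]), 'z', np.float64(34.2))
nut [ 403. -273.   20.] (269, 'circ', array([ 402.9, -272.1,   20.6]), 'cen', array([ 402.8, -271.7]), 'z', np.float64(20.1))
pin [ 530. -368.   90.] (161, 'circ', array([ 532.7, -372.4,   14.2]), 'cen', array([ 532.4, -371.3]), 'z', np.float64(89.6))
[(313, 'circ', array([ 532.7, -372.7,   32.3]), 'cen', array([ 529.8, -365.3]), 'z', np.float64(54.8)), (114, 'circ', a
[... 779 characters left out ...]
', np.float64(15.3))
bush [453. -25.  34.] (89, 'circ', array([458.3, -26.9,  20.8]), 'cen', array([458.7, -25.6]), 'z', np.float64(31.8))
nut [ 403. -273.   20.] (146, 'circ', array([ 408.6, -272.4,   21.5]), 'cen', array([ 408.8, -273.5]), 'z', np.float64(17.9))
pin [ 530. -368.   90.] (112, 'circ', array([ 537.8, -372. ,   15. ]), 'cen', array([ 538.7, -373.4]), 'z', np.float64(87.8))
[(236, 'circ', array([ 539.3, -373.3,   31.5]), 'cen', array([ 545.3, -373.5]), 'z', np.float64(53.2)), (117, 'circ', array([ 537.7, -373.3,   14.9]), 'cen', array([ 539.7, -373.4]), 'z', np.float64(87.6)), (108, 'circ', array([ 537.8, -372. ,   15. ]), 'cen', array([ 538.6, -373.5]), 'z', np.float64(87.9))]
```

```bash
python3 -m inch '{"linear":[[28,-31,-5],[28,-31,-5],[28,-31,-5],[28,-31,-5],[28,-31,-5],[28,-31,-5],[28,-31,-5],[28,-31,-5],[28,-31,-5],[32,-30,-5],[0,0,0],[0,0,0]],"yaw":[2.2,2.2,2.2,2.2,2.2,2.2,2.2,2.2,2.2,1.7,0,0]}' -1
cat > w.py <<'E'
from h import *
import sys
s=arm.get_state();c=arm.capture('wrist');cv2.imwrite('pics/'+sys.argv[1]+'.png',c['img'][:,:,::-1])
P=cloud(c,s);ok=c['depth']>0
x,y,z=[float(a)/1000 for a in sys.argv[2:5]];r=float(sys.argv[5])/1000 if len(sys.argv)>5 else .05
print('t',s['time'],'tcp',np.round(s['eef_pos']*1000,1),'tool y deg',np.degrees(np.arctan2(s['tool_rot'][1,1],s['tool_rot'][0,1])))
print(near(P,ok,(x,y),r,z-.004,z+.008))
E
python3 w.py w1 541 342 24
```

```text
time: 1.6
eef_pos: [0.5406, 0.3422, 0.1637]
tool_rot: [[-1.0, 0.001, -0.001], [0.001, 1.0, -0.0], [0.001, -0.0, -1.0]]
contact_force: [1.5, 0.6, -0.9]
opening: 0.996
grip_force: 0.0
t 1.6 tcp [540.6 342.2 163.7] tool y deg 89.9292338862574
(2475, 'circ', array([542.4, 340.4,  30. ]), 'cen', array([541.7, 340.5]), 'z', np.float64(24.2))
```

View pics/w1.png

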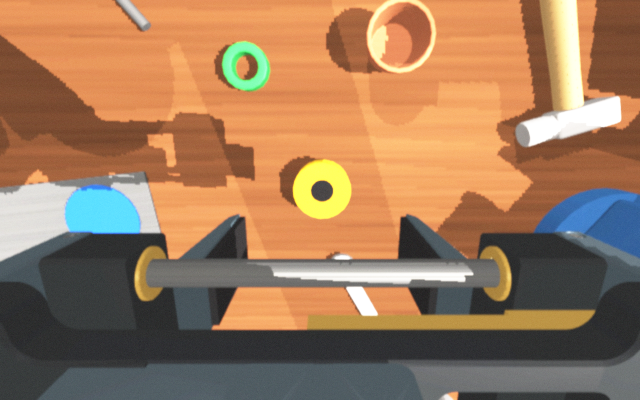

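The pulley shows at (322,190), centred beneath the tool at (542, 340.5) and z 24 mm, agreeing with the top view.

```bash
python3 -m inch '{"linear":[[1,-1.5,-19],[0,0,-19],[0,0,-19],[0,0,-19],[0,0,-19],[0,0,-19],[0,0,-19],[0,0,-15],[0,0,-7],[0,0,-4],[0,0,0]],"yaw":[0,0,0,0,0,0,0,0,0,0,0]}' -1; python3 -m inch '{"linear":[[0,0,0],[0,0,0],[0,0,0],[0,0,0],[0,0,0],[0,0,0]],"yaw":[0,0,0,0,0,0]}' 1 35
```

```text
time: 3.02
eef_pos: [0.5421, 0.3408, 0.0051]
tool_rot: [[-1.0, 0.001, 0.0], [0.001, 1.0, 0.0], [-0.0, 0.0, -1.0]]
contact_force: [-0.6, -0.3, 0.1]
opening: 0.999
grip_force: 0.0
time: 3.78
eef_pos: [0.542, 0.3408, 0.0051]
tool_rot: [[-1.0, 0.001, 0.0], [0.001, 1.0, 0.0], [-0.0, 0.0, -1.0]]
contact_force: [-1.8, 0.4, 4.1]
opening: 0.642
grip_force: 34.4
```

```bash
python3 -m inch '{"linear":[[0,0,15],[0,0,25],[0,0,20],[5,-20,10],[5,-35,0],[5,-42,0],[5,-42,0],[5,-42,0],[5,-42,0],[5,-42,0],[5,-42,0],[5,-42,0],[5,-42,0],[5,-36,0],[5,-20,0],[0,0,0],[0,0,0]],"yaw":[0,0,0,0,0,0,0,0,0,0,0,0,0,0,0,0,0]}'
python3 - <<'E'
from h import *
s=arm.get_state();c=arm.capture('wrist');cv2.imwrite('pics/w2.png',c['img'][:,:,::-1])
E
```

```text
time: 5.9
eef_pos: [0.6015, -0.1057, 0.0748]
tool_rot: [[-1.0, 0.0, -0.001], [0.0, 1.0, 0.0], [0.001, 0.0, -1.0]]
contact_force: [-0.2, -0.3, -1.8]
opening: 0.638
grip_force: 34.4
```

View pics/w2.png

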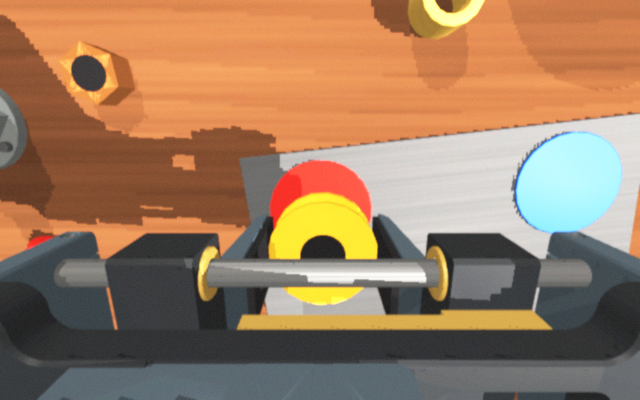

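The pulley is held level at (323,250) with the red disc beneath it at (320,205), aligned sideways. Lowering it now.

```bash
python3 -m inch '{"linear":[[1,-0.5,-20],[0,0,-20],[0,0,-14],[0,0,-6],[0,0,-2],[0,0,0]],"yaw":[0,0,0,0,0,0]}'; python3 -m inch '{"linear":[[0,0,0],[0,0,0],[0,0,0],[0,0,0],[0,0,20],[0,0,45],[0,0,45],[0,0,0]],"yaw":[0,0,0,0,0,0,0,0]}' -1;python3 w.py w3 602 -106 31
```

```text
time: 6.7
eef_pos: [0.6032, -0.1069, 0.0132]
tool_rot: [[-1.0, 0.001, 0.0], [0.001, 1.0, -0.0], [-0.0, -0.0, -1.0]]
contact_force: [0.1, -0.8, -2.6]
opening: 0.639
grip_force: 34.4
time: 7.7
eef_pos: [0.6052, -0.1073, 0.1277]
tool_rot: [[-1.0, 0.0, 0.007], [0.0, 1.0, -0.001], [-0.007, -0.001, -1.0]]
contact_force: [-0.4, 0.1, 0.8]
opening: 1.0
grip_force: 0.0
t 7.7 tcp [ 605.2 -107.3  127.7] tool y deg 89.97213960958392
(3278, 'circ', array([ 603.6, -107.6,   30. ]), 'cen', array([ 602.8, -107.7]), 'z', np.float64(31.2))
```

```bash
python3 -m inch '{"linear":[[-9,19,0],[-18,37,0],[-20,40,0],[-20,40,0],[-20,40,0],[-20,40,0],[-20,40,0],[-20,40,0],[-20,38,0],[-18,25,0],[-18,15,0],[0,0,0],[0,0,0]],"yaw":[0,0,0,0,0,0,0,0,0,0,0,0,0]}';python3 w.py w4 419 267 18
```

```text
time: 9.38
eef_pos: [0.3995, 0.2669, 0.1225]
tool_rot: [[-1.0, 0.0, -0.001], [0.0, 1.0, -0.0], [0.001, -0.0, -1.0]]
contact_force: [-0.1, -0.4, 0.4]
opening: 1.0
grip_force: 0.0
t 9.375 tcp [399.5 266.9 122.5] tool y deg 89.9939487561426
(1048, 'circ', array([419.7, 265.9,  21.9]), 'cen', array([418.9, 265.9]), 'z', np.float64(17.9))
```

```bash
python3 -m inch '{"linear":[[10,-1,-10],[10,0,-25],[0,0,-30],[0,0,-30],[0,0,-14],[0,0,-7],[0,0,-2],[0,0,0]],"yaw":[0,0,0,0,0,0,0,0]}'; python3 -m inch '{"linear":[[0,0,0],[0,0,0],[0,0,0],[0,0,0],[0,0,0],[0,0,0]],"yaw":[0,0,0,0,0,0]}' 1 20
```

```text
time: 10.42
eef_pos: [0.4204, 0.2664, 0.0055]
tool_rot: [[-1.0, 0.001, 0.001], [0.001, 1.0, 0.0], [-0.001, 0.0, -1.0]]
contact_force: [0.5, -0.0, -0.6]
opening: 1.004
grip_force: 0.0
time: 11.18
eef_pos: [0.4199, 0.2662, 0.0049]
tool_rot: [[-1.0, 0.001, -0.0], [0.001, 1.0, -0.0], [0.0, -0.0, -1.0]]
contact_force: [-0.5, -0.6, -0.1]
opening: 0.473
grip_force: 20.0
```

```bash
python3 -m inch '{"linear":[[0,0,20],[0,0,30],[11,-10,20],[25,-23,0],[30,-28,0],[30,-28,0],[30,-28,0],[30,-28,0],[30,-28,0],[30,-28,0],[20,-18,0],[15,-14,0],[0,0,0],[0,0,0]],"yaw":[0,0,0,0,0,0,0,0,0,0,0,0,0,0]}'
python3 - <<'E'
from h import *
c=arm.capture('wrist');cv2.imwrite('pics/w5.png',c['img'][:,:,::-1])
E
```

```text
time: 12.92
eef_pos: [0.6701, 0.0337, 0.0747]
tool_rot: [[-1.0, 0.0, -0.001], [0.0, 1.0, 0.0], [0.001, 0.0, -1.0]]
contact_force: [0.4, -0.1, -0.1]
opening: 0.467
grip_force: 20.0
```

View pics/w5.png

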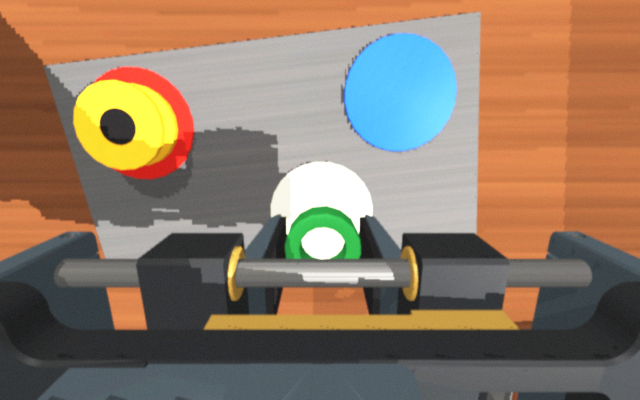

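The spacer (323,237) is over the white disc (321,205), and the pulley is seated on red (118,125; the offset is parallax). Lowering.

```bash
python3 -m inch '{"linear":[[1,-0.5,-20],[0,0,-20],[0,0,-14],[0,0,-6],[0,0,-2],[0,0,0]],"yaw":[0,0,0,0,0,0]}'; python3 -m inch '{"linear":[[0,0,0],[0,0,0],[0,0,0],[0,0,0],[0,0,20],[0,0,45],[0,0,45],[0,0,0],[0,0,0]],"yaw":[0,0,0,0,0,0,0,0,0]}' -1;python3 w.py w6 671 33 25
python3 - <<'E'
from h import *
s=arm.get_state();c=arm.capture('wrist');P=cloud(c,s);h=cv2.cvtColor(c['img'],cv2.COLOR_RGB2HSV).astype(int)
H,S,V=h[...,0],h[...,1],h[...,2];ok=c['depth']>0
for k,xy,m in(('white',(671,33),(S<40)&(V>200)),('blue',(581,91),(H>95)&(H<118)&(S>120)),('red',(602,-106),((H<6)|(H>174))&(S>170))):
    print(k,near(P,ok&m,np.array(xy)/1000,.05,.004,.011))
E
```

```text
time: 13.72
eef_pos: [0.6722, 0.0326, 0.0132]
tool_rot: [[-1.0, 0.001, 0.0], [0.001, 1.0, 0.0], [-0.0, 0.0, -1.0]]
contact_force: [0.1, -1.0, -0.3]
opening: 0.466
grip_force: 20.0
time: 14.85
eef_pos: [0.6718, 0.0326, 0.1234]
tool_rot: [[-1.0, 0.001, 0.0], [0.001, 1.0, -0.0], [-0.0, -0.0, -1.0]]
contact_force: [-0.4, -0.2, -1.1]
opening: 0.996
grip_force: 0.0
t 14.85 tcp [671.8  32.6 123.4] tool y deg 89.96799640131916
(1128, 'circ', array([672. ,  31.8,  22. ]), 'cen', array([671.3,  31.9]), 'z', np.float64(24.9))
white (4432, 'circ', array([671.9,  35.6,  47.6]), 'cen', array([671.2,  32.2]), 'z', np.float64(7.1))
blue (7088, 'circ', array([580.9,  90.3,  42.2]), 'cen', array([580.,  90.]), 'z', np.float64(7.2))
red (1846, 'circ', array([ 603.2, -107.7,   41.8]), 'cen', array([601.4, -90.7]), 'z', np.float64(7.1))
```

```bash
python3 -m inch '{"linear":[[-15,-4,0],[-32,-8,0],[-40,-11,0],[-40,-11,0],[-40,-11,0],[-32,-8,0],[-20,-4,0],[0,0,0],[0,0,0]],"yaw":[0,0,0,0,0,0,0,0,0]}';python3 w.py w7 453 -24 34
```

```text
time: 16.08
eef_pos: [0.4539, -0.0243, 0.1231]
tool_rot: [[-1.0, 0.0, 0.001], [0.0, 1.0, -0.0], [-0.001, -0.0, -1.0]]
contact_force: [0.3, 0.8, 0.2]
opening: 1.001
grip_force: 0.0
t 16.075 tcp [453.9 -24.3 123.1] tool y deg 89.97283351649993
(946, 'circ', array([454. , -26.3,  20. ]), 'cen', array([453.1, -26.2]), 'z', np.float64(33.9))
```

```bash
python3 -m inch '{"linear":[[0,-1.5,-20],[0,0,-30],[0,0,-30],[0,0,-22],[0,0,-8],[0,0,-3],[0,0,0]],"yaw":[0,0,0,0,0,0,0]}'; python3 -m inch '{"linear":[[0,0,0],[0,0,0],[0,0,0],[0,0,0],[0,0,0],[0,0,0],[0,0,20],[0,0,30],[10,10,20],[20,18,0],[25,23,0],[30,25,0],[26,23,0],[11,13,0],[5,4.5,0],[0,0,0],[0,0,0]],"yaw":[0,0,0,0,0,0,0,0,0,0,0,0,0,0,0,0,0]}' 1 30
```

```text
time: 17.0
eef_pos: [0.4535, -0.0259, 0.0104]
tool_rot: [[-1.0, 0.0, 0.001], [0.0, 1.0, -0.0], [-0.001, -0.0, -1.0]]
contact_force: [0.2, -0.6, 0.3]
opening: 1.001
grip_force: 0.0
time: 19.12
eef_pos: [0.5792, 0.0901, 0.0798]
tool_rot: [[-1.0, 0.001, -0.001], [0.001, 1.0, -0.0], [0.001, -0.0, -1.0]]
contact_force: [-0.5, 0.4, -1.3]
opening: 0.427
grip_force: 30.0
```

```bash
python3 -m inch '{"linear":[[1.5,0.5,-20],[0,0,-20],[0,0,-14],[0,0,-6],[0,0,-2],[0,0,0]],"yaw":[0,0,0,0,0,0]}'; python3 -m inch '{"linear":[[0,0,0],[0,0,0],[0,0,0],[0,0,0],[0,0,20],[0,0,45],[0,0,45],[0,0,0],[0,0,0]],"yaw":[0,0,0,0,0,0,0,0,0]}' -1;python3 w.py w8 581 90 41
```

```text
time: 19.88
eef_pos: [0.5817, 0.0912, 0.0182]
tool_rot: [[-1.0, 0.001, 0.0], [0.001, 1.0, 0.0], [-0.0, 0.0, -1.0]]
contact_force: [-0.3, -0.1, -1.6]
opening: 0.426
grip_force: 30.0
time: 21.0
eef_pos: [0.5813, 0.0911, 0.1284]
tool_rot: [[-1.0, 0.001, 0.001], [0.001, 1.0, 0.0], [-0.001, 0.0, -1.0]]
contact_force: [0.2, -0.1, -0.2]
opening: 0.997
grip_force: 0.0
t 21.0 tcp [581.3  91.1 128.4] tool y deg 89.96789234290178
(953, 'circ', array([582.9,  90.5,  19.9]), 'cen', array([581.9,  90.4]), 'z', np.float64(40.8))
```

```bash
python3 -m inch '{"linear":[[-8,-16,0],[-16,-32,0],[-20,-41,0],[-20,-41,0],[-20,-41,0],[-20,-41,0],[-20,-41,0],[-20,-41,0],[-18,-37,0],[-11,-21,0],[-5,-11,0],[0,0,0],[0,0,0]],"yaw":[0,0,0,0,0,0,0,0,0,0,0,0,0]}';python3 w.py w9 403 -272 20 40
python3 - <<'E'
from h import *
s=arm.get_state();c=arm.capture('wrist');P=cloud(c,s)
m=(c['depth']>0)&(np.hypot(P[...,0]-.403,P[...,1]+.272)<.03)&(abs(P[...,2]-.020)<.004)
q=P[m][:,:2]*1000;hull=q[cv2.convexHull(q.astype(np.float32),returnPoints=False).ravel()]
a=np.arange(-30,90);w=[np.ptp(q@[np.cos(t),np.sin(t)]) for t in np.radians(a)]
f=[w[i]+w[(i+60)%120]  for i in range(60)]
for i in range(0,120,5):print(a[i],round(w[i],1),end='; ')
E
```

```text
time: 22.68
eef_pos: [0.4035, -0.2712, 0.1277]
tool_rot: [[-1.0, 0.0, -0.0], [0.0, 1.0, 0.0], [0.0, 0.0, -1.0]]
contact_force: [0.2, 0.1, -0.7]
opening: 1.003
grip_force: 0.0
t 22.675 tcp [ 403.5 -271.2  127.7] tool y deg 89.99535055026179
(1239, 'circ', array([ 404. , -274.5,   20.6]), 'cen', array([ 403.6, -274.5]), 'z', np.float64(20.1))
-30 39.1; -25 38.0; -20 36.8; -15 36.8; -10 38.1; -5 39.2; 0 40.0; 5 40.5; 10 40.8; 15 40.8; 20 40.6; 25 40.0; 30 39.1; 35 37.9; 40 36.8; 45 36.7; 50 38.2; 55 39.3; 60 40.2; 65 40.8; 70 41.0; 75 41.0; 80 40.6; 85 40.0;
```

View pics/w9.png

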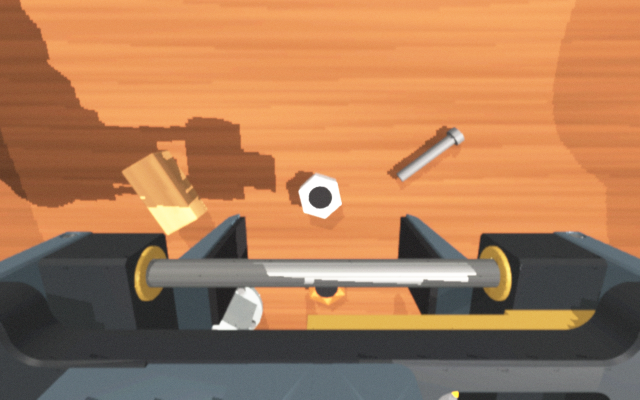

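Nut at (320,197), with flat normals at about −17.5/42.5/102.5°, so I turn the tool +12.5°. Brown decoy at (327,290), bolt at (400,178) and block at (165,190) all stay clear if the fingers are part-closed.

```bash
python3 -m inch '{"linear":[[0,-1.3,-20],[0,-1,-25],[0,0,-25],[0,0,-25],[0,0,-17],[0,0,-8],[0,0,-3],[0,0,0],[0,0,0]],"yaw":[6,6.5,0,0,0,0,0,0,0]}' -0.3; python3 -m inch '{"linear":[[0,0,0],[0,0,0],[0,0,0],[0,0,0],[0,0,0],[0,0,0]],"yaw":[0,0,0,0,0,0]}' 1 25
```

```text
time: 23.9
eef_pos: [0.4037, -0.2744, 0.0055]
tool_rot: [[-0.976, -0.216, 0.001], [-0.216, 0.976, -0.001], [-0.001, -0.001, -1.0]]
contact_force: [0.1, -0.2, -0.5]
opening: 0.649
grip_force: 0.0
time: 24.65
eef_pos: [0.4035, -0.2742, 0.005]
tool_rot: [[-0.976, -0.216, 0.0], [-0.216, 0.976, -0.0], [-0.0, -0.0, -1.0]]
contact_force: [-1.8, 0.7, 5.8]
opening: 0.392
grip_force: 25.0
```

```bash
python3 -m inch '{"linear":[[0,0,15],[0,0,35],[0,0,30],[10,8,10],[22,19,0],[32,27,0],[36,30,0],[36,30,0],[32,27,0],[20,17,0],[11.5,9,0],[0,0,0],[0,0,0]],"yaw":[0,0,0,0,0,0,0,0,0,0,0,0,0]}'
python3 w.py w10 603 -107 31 60
```

```text
time: 26.28
eef_pos: [0.602, -0.1077, 0.0947]
tool_rot: [[-0.977, -0.215, -0.001], [-0.215, 0.977, 0.0], [0.001, 0.0, -1.0]]
contact_force: [0.0, 0.3, -0.9]
opening: 0.394
grip_force: 25.0
t 26.275 tcp [ 602.  -107.7   94.7] tool y deg 102.42853921169055
(2401, 'circ', array([ 603. , -107.8,   29.9]), 'cen', array([ 592.4, -110.2]), 'z', np.float64(31.1))
```

View pics/w10.png

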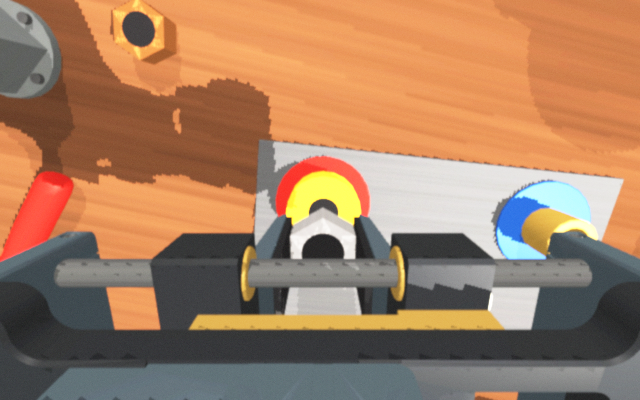

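The nut (322,240) is held level over the pulley (322,200), with all of it lined up. Lowering it to TCP z ≈ 36.5.

```bash
python3 -m inch '{"linear":[[1,0.3,-20],[0,0,-20],[0,0,-12],[0,0,-4],[0,0,-2],[0,0,0]],"yaw":[0,0,0,0,0,0]}'; python3 -m inch '{"linear":[[0,0,0],[0,0,0],[0,0,0],[0,0,20],[0,0,45],[0,0,30],[0,0,0],[0,0,0]],"yaw":[0,0,0,0,0,0,0,0]}' -0.3;python3 w.py w11 603 -107 51 40
```

```text
time: 27.08
eef_pos: [0.6042, -0.1069, 0.0372]
tool_rot: [[-0.976, -0.216, 0.0], [-0.216, 0.976, -0.0], [-0.0, -0.0, -1.0]]
contact_force: [0.0, 0.5, -1.5]
opening: 0.392
grip_force: 25.0
time: 28.08
eef_pos: [0.6037, -0.1068, 0.1322]
tool_rot: [[-0.976, -0.216, 0.0], [-0.216, 0.976, -0.0], [-0.0, -0.0, -1.0]]
contact_force: [-0.1, -1.2, -0.8]
opening: 0.649
grip_force: 0.0
t 28.075 tcp [ 603.7 -106.8  132.2] tool y deg 102.4732040561551
(1490, 'circ', array([ 604.6, -107.4,   20.5]), 'cen', array([ 604.2, -107.5]), 'z', np.float64(51.2))
```

```bash
python3 -m inch '{"linear":[[-4,-15,12],[-10,-35,14],[-14,-50,0],[-14,-55,0],[-14,-55,0],[-10,-36,0],[-5,-19,0],[0,0,0],[0,0,0]],"yaw":[0,0,0,0,0,0,0,0,0]}' -0.3
python3 w.py w12 533 -372 88 30
python3 - <<'E'
from h import *
c=dict(np.load('top0.npz'));P=cloud(c)
for zl,zh in((.03,.065),(.065,.13),(.13,.4)):
    d=P-np.array([.533,-.372,0]);r=np.hypot(d[...,0],d[...,1]);m=(c['depth']>0)&(r>.036)&(r<.2)&(P[...,2]>zl)&(P[...,2]<zh)
    if m.any(): i=np.argsort(r[m])[::30][:6];print(zl,m.sum(),np.round(P[m][i]*1000))
    else: print(zl,0)
E
```

```text
time: 29.25
eef_pos: [0.533, -0.371, 0.1578]
tool_rot: [[-0.976, -0.216, -0.0], [-0.216, 0.976, 0.0], [0.0, 0.0, -1.0]]
contact_force: [-0.2, -0.4, 0.3]
opening: 0.649
grip_force: 0.0
t 29.25 tcp [ 533.  -371.   157.8] tool y deg 102.49523383328163
(881, 'circ', array([ 533.9, -375. ,   14. ]), 'cen', array([ 533.3, -375.1]), 'z', np.float64(90.0))
0.03 1012 [[ 433. -410.   34.]
 [ 419. -398.   30.]
 [ 574. -489.   47.]
 [ 576. -490.   46.]
 [ 586. -487.   31.]
 [ 408. -399.   31.]]
0.065 1640 [[ 579. -486.  128.]
 [ 576. -490.   76.]
 [ 584. -487.   76.]
 [ 577. -490.   72.]
 [ 578. -490.  119.]
 [ 590. -485.  101.]]
0.13 2378 [[ 579. -487.  136.]
 [ 578. -490.  141.]
 [ 584. -490.  141.]
 [ 595. -486.  142.]
 [ 596. -488.  145.]
 [ 595. -489.  148.]]
```

View pics/w12.png

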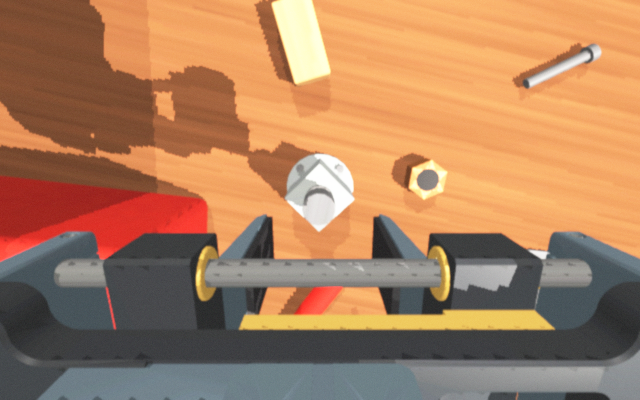

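Pin head at (319,200) on the housing. The toolbox (left) is over 120 mm from the pin, so the gripper clears it. Descending and closing gently.

```bash
python3 -m inch '{"linear":[[0,-1.3,-20],[0,-1,-25],[0,0,-25],[0,0,-15],[0,0,-8],[0,0,-3],[0,0,0],[0,0,0]],"yaw":[0,0,0,0,0,0,0,0]}' -0.3; python3 -m inch '{"linear":[[0,0,0],[0,0,0],[0,0,0],[0,0,0],[0,0,0],[0,0,0]],"yaw":[0,0,0,0,0,0]}' 1 8
```

```text
time: 30.3
eef_pos: [0.5333, -0.3744, 0.0626]
tool_rot: [[-0.976, -0.216, 0.001], [-0.216, 0.976, -0.001], [-0.001, -0.001, -1.0]]
contact_force: [-0.7, 0.5, 0.2]
opening: 0.649
grip_force: 0.0
time: 31.05
eef_pos: [0.5329, -0.3742, 0.062]
tool_rot: [[-0.976, -0.216, 0.0], [-0.216, 0.976, -0.0], [-0.0, -0.0, -1.0]]
contact_force: [-0.2, -0.1, 1.8]
opening: 0.291
grip_force: 8.0
```

```bash
python3 -m inch '{"linear":[[0,0,0],[0,0,0],[0,0,5],[0,0,5],[0,0,5],[0,0,5],[0,0,0]],"yaw":[0,0,0,0,0,0,0]}' 1 40
```

```text
time: 31.92
eef_pos: [0.5331, -0.3743, 0.0825]
tool_rot: [[-0.976, -0.216, 0.001], [-0.216, 0.976, -0.0], [-0.0, -0.001, -1.0]]
contact_force: [-0.4, 0.0, -2.6]
opening: 0.286
grip_force: 40.0
```

```bash
python3 -m inch '{"linear":[[0,0,7],[0,0,7],[0,0,8],[0,0,10],[0,0,12],[0,0,8],[0,0,0],[1.6,10.2,0],[3,20,0],[5,30,0],[6,36,0],[6,40,0],[6,40,0],[6,40,0],[6,40,0],[6,40,0],[5,30,0],[5,25,0],[3,15,0],[0,0,0]],"yaw":[0,0,0,0,0,0,0,0,0,0,0,0,0,0,0,0,0,0,0,0]}'
python3 -m inch '{"linear":[[0,0,0],[0,0,0]],"yaw":[0,0]}'
python3 - <<'E'
from h import *
for n in('wrist','scene'):
    c=arm.capture(n);cv2.imwrite(f'pics/{n}13.png',c['img'][:,:,::-1])
E
```

```text
time: 34.42
eef_pos: [0.5913, -0.0069, 0.1338]
tool_rot: [[-0.976, -0.217, -0.0], [-0.217, 0.976, 0.0], [0.0, 0.0, -1.0]]
contact_force: [-0.7, -0.1, -2.9]
opening: 0.285
grip_force: 40.0
time: 34.67
eef_pos: [0.5914, -0.0086, 0.1339]
tool_rot: [[-0.977, -0.215, -0.0], [-0.215, 0.977, -0.0], [0.0, -0.0, -1.0]]
contact_force: [0.5, 0.8, -1.7]
opening: 0.289
grip_force: 40.0
```

View pics/scene13.png

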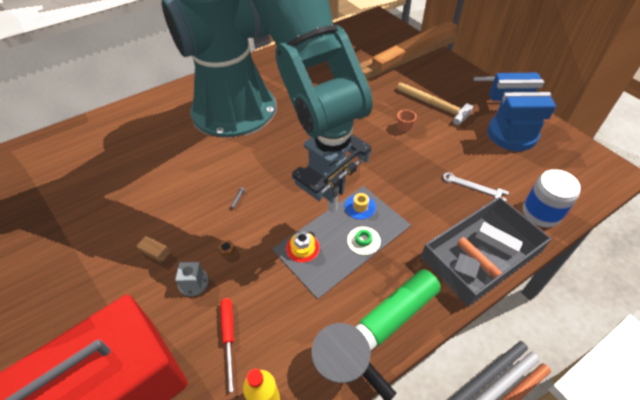

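The scene shows the pin hanging upright above mid-plate (335,200), with pulley+nut (303,243), bush (361,203) and spacer (363,238) in place. Lowering.

```bash
python3 -m inch '{"linear":[[0,0,-15],[0,0,-20],[0,0,-20],[0,0,-10],[0,0,-6],[0,0,-4],[0,0,-1],[0,0,0],[0,0,0]],"yaw":[0,0,0,0,0,0,0,0,0]}'
```

```text
time: 35.9
eef_pos: [0.5917, -0.0079, 0.0583]
tool_rot: [[-0.976, -0.216, 0.001], [-0.216, 0.976, -0.0], [-0.001, -0.0, -1.0]]
contact_force: [-1.1, 0.1, -2.8]
opening: 0.281
grip_force: 40.0
```

```bash
python3 -m inch '{"linear":[[0,0,-0.6],[0,0,-0.6],[0,0,-0.6],[0,0,0],[0,0,0]],"yaw":[0,0,0,0,0]}'
```

```text
time: 36.52
eef_pos: [0.5916, -0.0079, 0.0561]
tool_rot: [[-0.976, -0.216, 0.0], [-0.216, 0.976, 0.0], [-0.0, 0.0, -1.0]]
contact_force: [-0.2, -0.2, -2.4]
opening: 0.289
grip_force: 40.0
```

```bash
python3 -m inch '{"linear":[[0,0,-0.5],[0,0,0],[0,0,0]],"yaw":[0,0,0]}' | grep -E "eef|contact"; python3 -m inch '{"linear":[[0,0,-0.4],[0,0,0],[0,0,0]],"yaw":[0,0,0]}'| grep -E "eef|contact"
```

```text
eef_pos: [0.5918, -0.008, 0.0559]
contact_force: [-1.0, 0.2, 5.6]
eef_pos: [0.592, -0.0079, 0.0559]
contact_force: [-2.4, 0.5, 11.9]
```

Contact made; release gently, straight up, then check.

```bash
python3 -m inch '{"linear":[[0,0,0.4],[0,0,0]],"yaw":[0,0]}'|grep contact; python3 -m inch '{"linear":[[0,0,0],[0,0,0],[0,0,0],[0,0,0],[0,0,10],[0,0,25],[0,0,40],[0,0,40],[0,0,30],[0,0,0],[0,0,0],[0,0,0]],"yaw":[0,0,0,0,0,0,0,0,0,0,0,0]}' -0.3
python3 w.py w14 592 -8 84 30
python3 - <<'E'
from h import *
s=arm.get_state();c=arm.capture('wrist');P=cloud(c,s);ok=c['depth']>0
for k,x,y,z in(('pulley',603,-107,31),('nut',603,-107,51),('bush',581,91,41),('spacer',671,32,25)):print(k,near(P,ok,(x/1000,y/1000),.045,z/1000-.005,z/1000+.005))
E
```

```text
contact_force: [-1.2, 1.0, 7.4]
time: 39.02
eef_pos: [0.5909, -0.0079, 0.1996]
tool_rot: [[-0.976, -0.216, -0.002], [-0.216, 0.976, 0.0], [0.002, 0.0, -1.0]]
contact_force: [-0.5, -0.1, 0.3]
opening: 0.649
grip_force: 0.0
t 39.025 tcp [590.9  -7.9 199.6] tool y deg 102.46929176240045
(617, 'circ', array([593. ,  -8.5,  14. ]), 'cen', array([592.3,  -8.7]), 'z', np.float64(84.0))
pulley (1087, 'circ', array([ 603.5, -107.9,   30.2]), 'cen', array([ 597.2, -103.6]), 'z', np.float64(31.1))
nut (1012, 'circ', array([ 604.8, -107.1,   20.7]), 'cen', array([ 604.1, -106.9]), 'z', np.float64(51.1))
bush (637, 'circ', array([582.8,  90.3,  19.9]), 'cen', array([582.4,  89.7]), 'z', np.float64(40.8))
spacer (437, 'circ', array([671.3,  31.5,  21.6]), 'cen', array([664.1,  29.8]), 'z', np.float64(24.8))
```

View pics/w14.png

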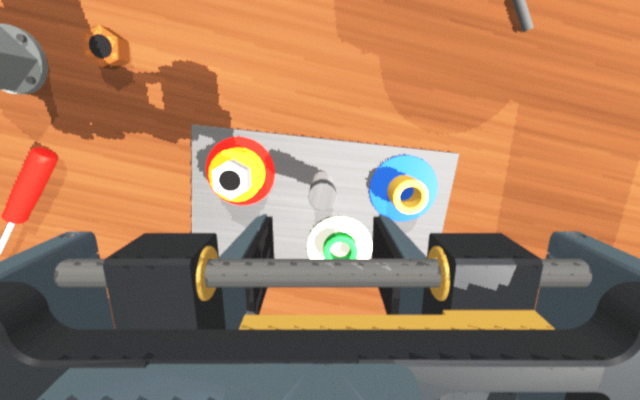

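The picture shows the pin upright at (320,190) between pulley+nut (238,172) and bush (405,192), with the spacer on white at (340,247). All are within about 2 mm of target.

```bash
python3 -c "
from rig import arm
print(arm.job_done())"
```

```text
the job is handed in; nothing more can be done
None
```

I laid out all five parts and handed the job in at about 39 s on the clock; by my last camera check each was upright and within about 2 mm of its target, but the hand-in returned no verdict.

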